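Seat the retaining plate on the tube mixer

TASK

Get the tube mixer ready to shake: take the loose metal retaining plate by its handle and lower it, level and without letting it drop, over both upright posts of the mixer until it lies flat on the tube caps. Press no harder than its seating needs, let go, and leave the two hand nuts and the tape dispenser where they are.

Things in the scene. Friction and masses are not known exactly. Their poses are not given: they have to be found in the camera images.
- plate_handle (a point): Centre of the handle bar of the loose bare aluminium plate (112 mm along its x, 220 along its y, 8 thick, 0.35-0.7 kg, balanced, lying flat at first; z up). Underside 49 mm below this point, plate top 41. Black bar 92 mm long along y, 16 wide along x, 18 high, on two legs 38 mm either side of the middle; 32 mm free under the bar. Turned half round the plate is the same.
- bush_end (a point): Centre of the top mouth of one of the plate's two dark steel guide bushes, 19 mm below the handle centre and 90 mm from it along the plate's +y; the other is 90 mm along -y. Each is open right through: bore 16 mm, outside 26 mm, 30 mm long, from the plate's underside up.
- mixer_home (a point): Centre of the level plane of the yellow cap tops on the fixed white mixer, half-way between its posts, 200 mm above the table: where the middle of the plate's underside comes to lie, the handle centre then 49 mm above. Housing 225 mm along x (control panel on -x), 270 along y, 94 high; its tray and rack of 24 tubes (100 by 146 mm) stay put. z up.
- post_tip (a point): Top of one of the mixer's two rigid vertical steel posts, 75 mm above the cap tops, 90 mm from mixer_home along the mixer's +y; the other is 90 mm along -y. Post diameter 12 mm, the top 12 mm tapering to a blunt 4 mm tip.
- nut_a: Black star hand nut, 44 mm across, 28 mm high, lying on the table; origin at the centre of its underside. Fitted later: leave it.
- nut_b: The second hand nut, the same as nut_a.
- tape: Dark green tape dispenser with a roll, 110 mm along its x, 46 mm wide, 76 mm high, on the table; origin at the centre of its underside.

How it is judged:
By the outcome, as a careful person would: the job done as asked, in the order asked, and still so for the second after the job is handed in, with the robot touching nothing.
It also fails if it takes over 64 s, if anything falls off the work surface, if the arm or the gripper's body presses on something with over 40 N, if the wrist force passes 120 N, or if a joint passes its speed limit or range.

ROBOT

A 7-joint arm with a two-finger parallel gripper is mounted at the origin on the work surface. World frame = base frame: x ahead of the robot, y to its left, z up, the work surface at z = 0. Lengths are in m, angles in rad, forces in N, time in s.
With the tool pointing down it reaches from about 0.425 to 1.025 m from the base axis. Payload 9.4 kg.
Tool frame: the origin (TCP) lies at the very end of the fingers, on their centre line; the grasp point (between the pads) lies 19 mm behind it; z points along the fingers, x is the direction in which the jaws open and shut, and the axes are right-handed (so a half turn about z gives the same grasp; the last joint's range is limited). The gripper opens to 85 mm and grips with 20 to 120 N. Pads are 22 mm wide; open, the fingers measure 114 mm over their backs; the gripper's body (76 mm by 85 mm) begins 54 mm behind the grasp point. The pads swing forward as they close: fully open they stand 13 mm farther back than shut.
Start: joints at [1.143, 0.599, -0.003, 1.599, 0.002, 0.943, -0.08], TCP at [0.249, -0.681, 0.231] pointing down, gripper open.
Joint ranges: [-2.57, 2.57], [-0.35, 1.97], [-1.29, 1.29], [0.11, 2.56], [-1.05, 4.19], [0.11, 1.86], [-2.63, 2.63]. Speed limits (rad/s): [2.22, 2.22, 3.01, 3.01, 3.14, 3.14, 3.14].

INTERFACE

Orientations are given as a unit quaternion [x, y, z, w].
In Python, from cell import arm gives the robot as it stands. The module is installed in compiled form; this text tells all that it offers.
- The arm moves only by the tool move_arm, never from a script. Its argument "series" is a list of rows, each an object with "xyz": the shift along the tool's x, y, z in m, a list of three; "delta_rot": the turn, a rotation vector about the tool's x, y, z in rad, a list of three. A call has 1 to 8 rows; each row is the pose to reach, as a shift and turn from the pose commanded when the call began, along the tool's axes at that moment; what a row does not reach only later rows make up. A row lasts 1/8 s, in which the tool goes at most 62.5 mm and 10.7 degrees, less where a joint would pass 70% of its speed; a pose out of reach is approached as far as the arm can. A call with a gripper value outside its range is refused whole. "grip" is the opening, from 0 (shut) to 1 (fully open), set as the call begins (left out, the last holds). The fingers move at their own pace and stop on an object; the grip force is fixed at half the most. Time passes only in rows, so rows that repeat a pose let the fingers close. It gives the time, the measured TCP pose, the force and the opening at its end, in the units of the state.
- arm.state(): the state, without advancing time (a new reading comes with each control period).
- arm.get_image(name): name is "scene" or "top" or "wrist"; returns the picture (420x560x3 uint8, red, green, blue); there is no depth.
- arm.camera_info(name): a dict with "K" (3x3 intrinsics, pixels), "pose" (4x4, takes a point from camera to world coordinates); the wrist camera has in their place "mount" (4x4, takes a point from camera to tool coordinates, whose origin is the TCP and whose axes are the tool frame's). Camera axes: x right, y down, z forward; pixel columns grow to the right and rows downward; lengths in m; the calibration is good to about 2 mm. The wrist camera is an equidistant fisheye: a pixel r from the principal point sees the ray r / f radians off the axis. A picture is of the moment at which its call begins: read the wrist's pose just before it. camera_info takes no time and is no camera call.
- arm.finish_job(): hands the job in, once; it reports no verdict.
The state is a dict: "clock": time; "q": joint angles; "joint_velocities": joint speeds; "effort": joint torques, N m; "position": TCP position; "eef_rot": TCP orientation; "wrist_force": force on the tool from outside, world axes, zero at the start; "moment": the same for the moment, N m; "opening": finger opening in m.
Only numpy, scipy, OpenCV 4.12 (cv2) and the standard library are available. Lean on these libraries where they do the work, as an engineer would, in place of code of your own. Each camera call takes 0.05 s, during which the arm holds its last target.

## Working session

There is one attempt and no reset: what is moved stays moved. The work goes in short steps, Python scripts to look and compute and a tool call to move; the robot and the scene stay as the last step left them, time stands still between calls to the robot, and variables do not carry over. Pictures are saved under pics/ and viewed, and the job is handed in when it is done.

Besides the shell and the picture viewer there is one more tool, called after "Emit:" as name([rows], argument=value, ...), one row to a line, values as JSON. move_arm: Moves the arm, as the interface text tells. Its arguments: {"type":"object","properties":{"series":{"type":"array"},"grip":{"type":"number"}},"required":["series"]}

```bash
mkdir -p pics
python3 - <<'E'
from cell import arm
import cv2,numpy as np
print(arm.state())
for n in("scene","top","wrist"):
    im=arm.get_image(n); cv2.imwrite(f"pics/{n}0.png",im[:,:,::-1]); print(n,arm.camera_info(n))
E
```

```text
{'clock': 0.0, 'q': array([ 1.14332184,  0.60016509, -0.00252439,  1.6001123 ,  0.00180879,
        0.94291337, -0.07981498]), 'joint_velocities': array([ 3.68344785e-04, -1.22940492e-05, -1.30968503e-03,  1.35777568e-03,
       -9.96406947e-04,  2.64730914e-04,  8.24809310e-04]), 'effort': array([-1.70490748e-04, -7.76443720e+01,  1.56463366e+00, -2.58000219e+01,
        1.23636425e-02,  9.11134004e-03,  5.92731091e-07]), 'position': array([ 0.24893893, -0.68042384,  0.23039465]), 'eef_rot': array([ 8.19650980e-01, -5.72862665e-01, -6.97593422e-04, -3.87810656e-04]), 'wrist_force': array([ 0.821071  , -0.21733859,  0.31118495]), 'moment': array([0.02107247, 0.00647342, 0.00751399]), 'opening': 0.08561960933216371}
scene {'K': array([[421.68563631,   0.        , 279.38023602],
       [  0.        , 421.68563631, 202.70931696],
       [  0.        ,   0.        ,   1.        ]]), 'pose': array([[-0.43793896,  0.65671903, -0.61394591,  1.14184509],
       [ 0.89883835,  0.33299038, -0.28496845,  0.29435146],
       [ 0.01729388, -0.67663692, -0.73611371,  0.78938688],
       [ 0.      
[... 282 characters left out ...]
     [-0.99999538,  0.00257115,  0.00162141,  0.03752268],
       [-0.00174402, -0.04842607, -0.99882525,  1.10561295],
       [ 0.        ,  0.        ,  0.        ,  1.        ]])}
wrist {'K': array([[325.1922621 ,   0.        , 273.55063834],
       [  0.        , 325.1922621 , 210.96215703],
       [  0.        ,   0.        ,   1.        ]]), 'mount': array([[ 9.99999409e-01,  1.00675078e-03,  4.11395012e-04,
        -2.51073642e-04],
       [-1.08214502e-03,  9.58792980e-01,  2.84103591e-01,
        -7.12555468e-02],
       [-1.08421138e-04, -2.84103868e-01,  9.58793503e-01,
        -1.43575549e-01],
       [ 0.00000000e+00,  0.00000000e+00,  0.00000000e+00,
         1.00000000e+00]])}
```

View pics/scene0.png

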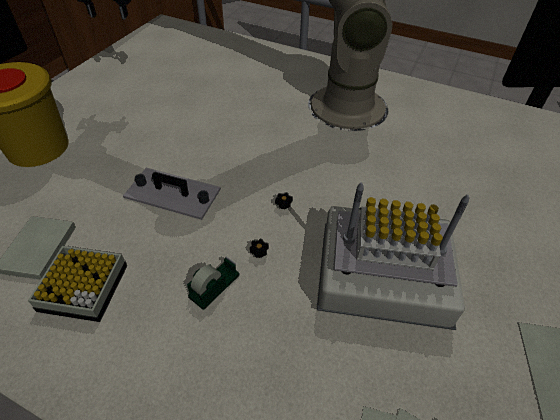

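View pics/top0.png

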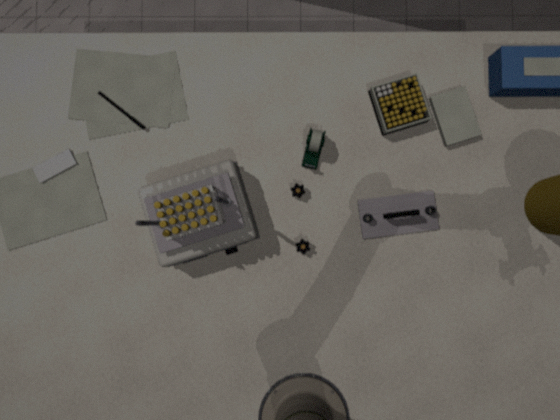

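View pics/wrist0.png

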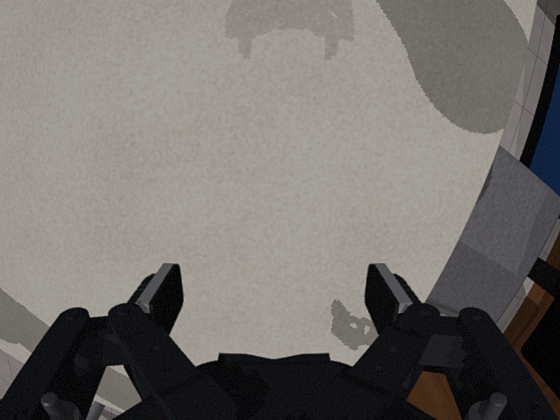

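Run:
```python
import cv2,numpy as np
t=cv2.imread("pics/top0.png");s=cv2.imread("pics/scene0.png")
def c(im,x0,y0,x1,y1,k,n):
    a=cv2.resize(im[y0:y1,x0:x1],None,fx=k,fy=k,interpolation=cv2.INTER_CUBIC)
    a=cv2.convertScaleAbs(a,alpha=1.5,beta=10)
    for u in range((x0//20+1)*20,x1,20):
        cv2.putText(a,str(u),((u-x0)*k,10),0,.35,(0,0,255),1);cv2.line(a,((u-x0)*k,12),((u-x0)*k,20),(0,0,255),1)
    for v in range((y0//20+1)*20,y1,20):
        cv2.putText(a,str(v),(0,(v-y0)*k+4),0,.35,(0,0,255),1);cv2.line(a,(24,(v-y0)*k),(32,(v-y0)*k),(0,0,255),1)
    cv2.imwrite(n,a)
c(t,345,175,455,255,7,"pics/tp.png");c(t,125,150,265,270,5,"pics/tm.png")
c(s,115,155,235,230,6,"pics/sp.png");c(s,310,170,480,330,4,"pics/sm.png")
```

```text
(no output)
```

View pics/tp.png

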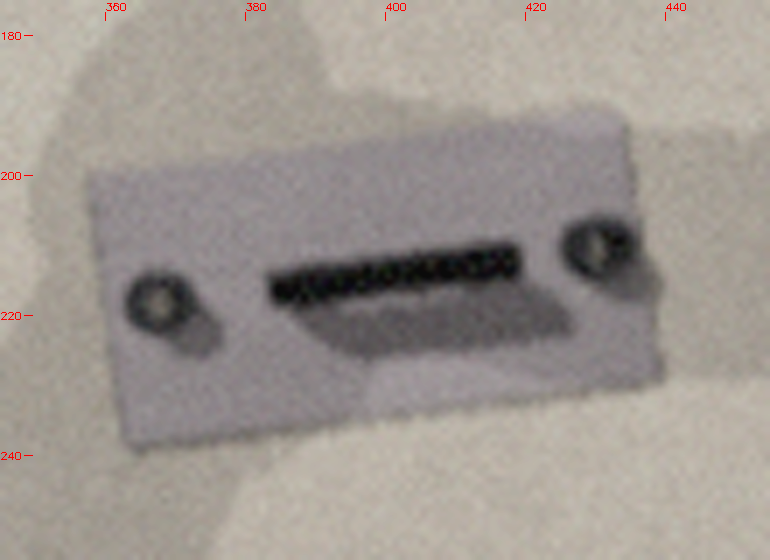

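View pics/tm.png

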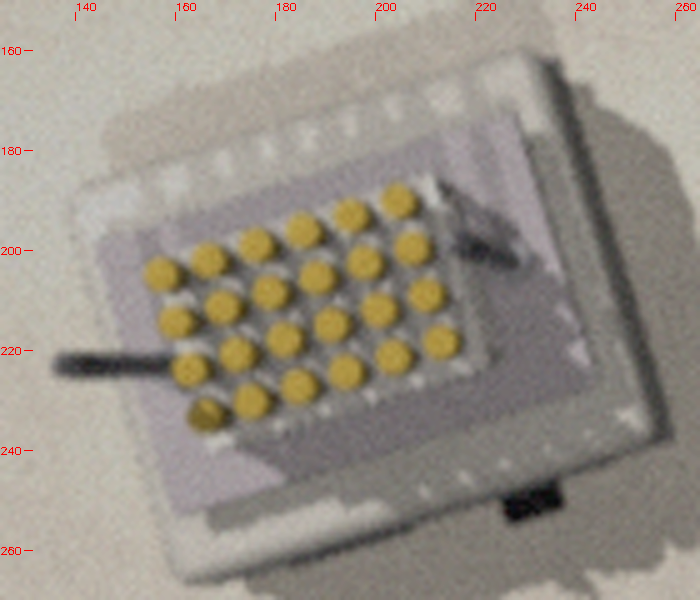

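View pics/sp.png

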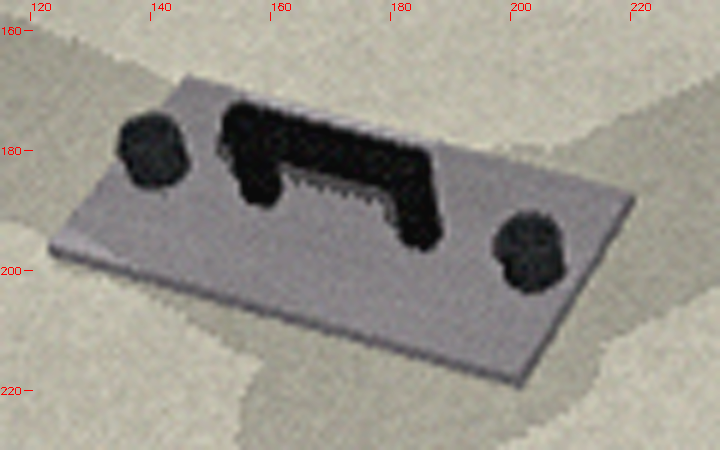

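View pics/sm.png

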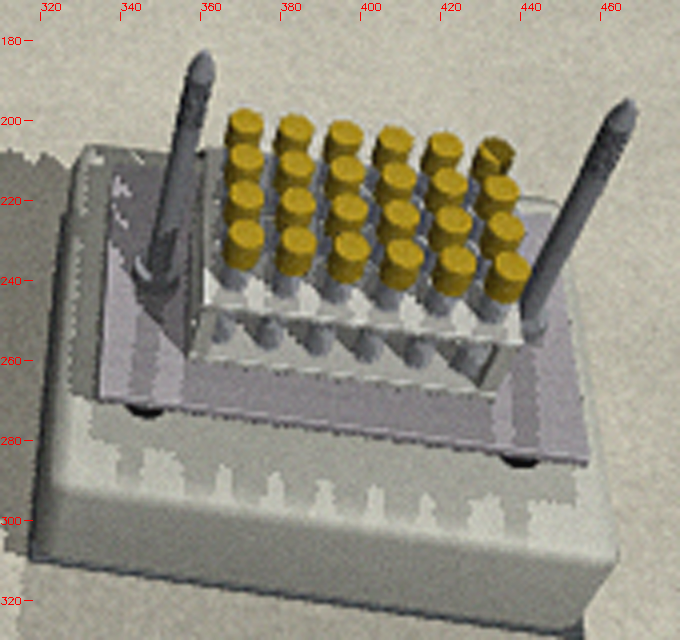

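```bash
cat > h.py <<'E'
import numpy as np,cv2
from cell import arm
from scipy.optimize import least_squares
from scipy.spatial.transform import Rotation as R
CI={n:arm.camera_info(n) for n in("scene","top","wrist")}
def proj(n,P,tool=None):
    P=np.atleast_2d(P); c=CI[n]
    T=c.get("pose")
    if T is None: T=tool@c["mount"]
    p=(P-T[:3,3])@T[:3,:3]; K=c["K"]
    if n=="wrist":
        r=np.linalg.norm(p[:,:2],axis=1);th=np.arctan2(r,p[:,2]);q=p[:,:2]/np.maximum(r,1e-9)[:,None]*th[:,None]
    else: q=p[:,:2]/p[:,2:]
    return q*K[0,0]+K[:2,2]
def tool(s):
    T=np.eye(4);T[:3,:3]=R.from_quat(s["eef_rot"]).as_matrix();T[:3,3]=s["position"];return T
def local(x,L):  # x: px,py,yaw ; L local pts, z world
    L=np.atleast_2d(L).astype(float);c,s=np.cos(x[2]),np.sin(x[2])
    return np.c_[x[0]+c*L[:,0]-s*L[:,1],x[1]+s*L[:,0]+c*L[:,1],L[:,2]]
def fit(obs,x0):  # obs: (cam,L,pix,tool)
    f=lambda x:np.concatenate([(proj(o[0],local(x,o[1]),o[3] if len(o)>3 else None)[0]-o[2]) for o in obs])
    r=least_squares(f,x0,loss="soft_l1");return r.x,f(r.x).reshape(-1,2)
E
python3 - <<'E'
from h import *
# plate: +y local ~ world +y (image left)
P=[("top",(0,.09,.030),(367.5,218.3)),("top",(0,-.09,.030),(430.2,210.5)),("top",(0,.046,.058),(383.5,216.3)),("top",(0,-.046,.058),(419.3,211.8)),
("top",(.056,.11,.008),(358,199.3)),("top",(.056,-.11,.008),(434,191.5)),("top",(-.056,-.11,.004),(439.3,229.5)),("top",(-.056,.11,.004),(364,239.5)),
("scene",(.056,.11,.008),(201.5,218)),("scene",(-.056,.11,.008),(220.5,187.5)),("scene",(-.056,-.11,.008),(146,167.5)),("scene",(.056,-.11,.008),(123.5,196))]
for sc in("","top","scene"):
    x,r=fit([o for o in P if sc in o[0]],[.55,-.25,0]);print(sc,x,np.degrees(x[2]));print(r.round(1).tolist())
M=[("top",(0,.09,.275),(137.5,222.5)),("top",(0,0,.2),(184.75,211.6)),
("scene",(0,-.09,.275),(359,183.5)),("scene",(0,.09,.275),(465.5,195.5))]
for sc in("","top","scene"):
    x,r=fit([o for o in M if sc in o[0]],[.55,.25,0]);print(sc,x,np.degrees(x[2]));print(r.round(1).tolist())
    print(proj("top",local(x,[(0,-.09,.275),(0,-.09,.105)])).round(1).tolist(),proj("scene",local(x,[(0,-.09,.105),(0,.09,.105)])).round(1).tolist())
E
```

```text
[ 0.57602066 -0.27275687  0.11892308] 6.813790769464397
[[0.3, -0.2], [1.0, -0.1], [2.3, -0.3], [-0.2, 0.2], [-1.2, 0.5], [-1.4, -1.0], [-1.8, -0.3], [-2.4, -1.0], [-0.3, -1.0], [0.0, -1.2], [0.2, -1.0], [-0.7, -1.5]]
top [ 0.57527788 -0.27433325  0.11761904] 6.739074555181886
[[0.8, 0.1], [1.6, 0.2], [2.9, -0.0], [0.4, 0.4], [-0.7, 0.7], [-0.9, -0.7], [-1.3, -0.0], [-1.9, -0.8]]
scene [ 0.57917539 -0.27001172  0.12311936] 7.054219710427704
[[0.2, 0.2], [0.3, -0.2], [0.2, 0.1], [-0.7, -0.2]]
 [0.58108332 0.2843418  0.31330596] 17.95110902223913
[[-1.2, -0.0], [0.4, -0.8], [0.1, -0.3], [-0.2, -0.6]]
[[215.2, 196.8], [227.8, 201.5]] [[346.0, 242.6], [436.3, 253.6]]
top [0.57973076 0.28311385 0.3034528 ] 17.386564663436683
[[-0.8, 0.2], [0.9, -0.2]]
[[215.9, 197.8], [228.3, 202.3]] [[345.7, 241.6], [435.8, 253.2]]
scene [0.58205805 0.28462295 0.30914537] 17.712724806564577
[[0.1, 0.0], [-0.1, 0.0]]
[[215.1, 196.5], [227.7, 201.2]] [[346.0, 242.8], [436.3, 254.1]]
```

```bash
cat >> h.py <<'E'
def plan(p,yaw,s=None):
    "tool x at world yaw, pointing down -> xyz, delta_rot in tool axes"
    s=s or arm.state();T=tool(s);A=T[:3,:3]
    B=np.array([[np.cos(yaw),np.sin(yaw),0],[np.sin(yaw),-np.cos(yaw),0],[0,0,-1]])
    d=A.T@(np.array(p)-T[:3,3]);rv=R.from_matrix(A.T@B).as_rotvec()
    print("pos",T[:3,3].round(4),"yaw",np.degrees(np.arctan2(A[1,0],A[0,0])).round(2),"tilt",(A[:2,2]).round(4),"-> xyz",d.round(4),"rv",rv.round(4))
def snap(n,f):
    s=arm.state();im=arm.get_image(n);cv2.imwrite("pics/"+f,im[:,:,::-1]);np.save("pics/"+f[:-4]+".npy",tool(s));return tool(s),im
E
python3 - <<'E'
from h import *
for k in(0,np.pi):
  plan((.5765,-.2725,.25),.1195+k); plan((.56,-.30,.25),.1195+k)
E
```

```text
pos [ 0.2491 -0.6805  0.2306] yaw -69.9 tilt [-0.0005  0.0011] -> xyz [-0.2706 -0.4477 -0.0191] rv [-7.0000e-04  1.1000e-03 -1.3394e+00]
pos [ 0.2491 -0.6805  0.2306] yaw -69.9 tilt [-0.0005  0.0011] -> xyz [-0.2505 -0.4228 -0.0191] rv [-7.0000e-04  1.1000e-03 -1.3394e+00]
pos [ 0.2491 -0.6805  0.2306] yaw -69.9 tilt [-0.0005  0.0011] -> xyz [-0.2706 -0.4477 -0.0191] rv [1.1000e-03 7.0000e-04 1.8022e+00]
pos [ 0.2491 -0.6805  0.2306] yaw -69.9 tilt [-0.0005  0.0011] -> xyz [-0.2505 -0.4228 -0.0191] rv [1.1000e-03 7.0000e-04 1.8022e+00]
```

Emit:
move_arm([
  {"xyz": [-0.034,-0.056,-0.003],"delta_rot": [0,0,-0.167]},
  {"xyz": [-0.068,-0.112,-0.005],"delta_rot": [0,0,-0.335]},
  {"xyz": [-0.101,-0.168,-0.007],"delta_rot": [0,0,-0.502]},
  {"xyz": [-0.135,-0.224,-0.01],"delta_rot": [0,0,-0.67]},
  {"xyz": [-0.169,-0.28,-0.012],"delta_rot": [0,0,-0.837]},
  {"xyz": [-0.203,-0.336,-0.014],"delta_rot": [0,0,-1.005]},
  {"xyz": [-0.237,-0.392,-0.017],"delta_rot": [0,0,-1.172]},
  {"xyz": [-0.2706,-0.4477,-0.019],"delta_rot": [0,0,-1.339]},
], grip=1)

```text
clock: 1.15
position: [0.5628, -0.2896, 0.2496]
eef_rot: [0.998, 0.062, -0.0, 0.0]
wrist_force: [0.7, -0.2, 0.8]
opening: 0.0855
```

Emit:
move_arm([
  {"xyz": [0,0,0],"delta_rot": [0,0,0]},
  {"xyz": [0,0,0],"delta_rot": [0,0,0]},
])

```text
clock: 1.4
position: [0.5614, -0.2915, 0.2491]
eef_rot: [0.998, 0.059, -0.001, 0.0]
wrist_force: [-1.0, -0.4, 0.1]
opening: 0.0852
```

Run:
```python
from h import *
plan((.5765,-.2725,.25),.1195);snap("wrist","w1.png");s=arm.state();print(s["clock"],s["wrist_force"],s["joint_velocities"].round(3))
```

```text
pos [ 0.5614 -0.2915  0.2491] yaw 6.78 tilt [-0.0011 -0.0002] -> xyz [ 0.0172 -0.0171 -0.001 ] rv [ 0.0001  0.0011 -0.0012]
1.45 [-0.22202197  0.06467904 -0.42522202] [ 0.015 -0.003  0.008  0.     0.001 -0.001  0.002]
```

View pics/w1.png

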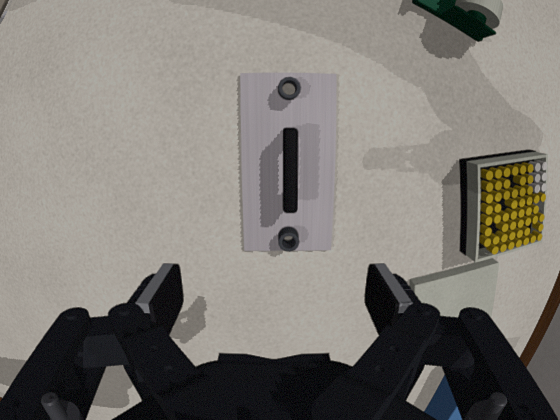

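Run:
```python
from h import *
im=cv2.imread("pics/w1.png");a=cv2.resize(im[60:265,225:350],None,fx=4,fy=4,interpolation=cv2.INTER_CUBIC)
a=cv2.rotate(a,cv2.ROTATE_90_CLOCKWISE);cv2.imwrite("pics/w1c.png",a[:,:800])
T=np.load("pics/w1.npy")
P=[("wrist",(0,.09,.030),(289,88),T),("wrist",(0,-.09,.030),(288.7,238),T),("wrist",(0,.046,.058),(290.3,128),T),("wrist",(0,-.046,.058),(290.3,212.5),T),
("wrist",(.056,.11,.008),(337.5,74),T),("wrist",(-.056,.11,.008),(240.5,74),T),("wrist",(-.056,-.11,.008),(243.5,250.5),T),("wrist",(.056,-.11,.008),(333.5,250.5),T)]
x,r=fit(P,[.576,-.273,.12]);print(x,np.degrees(x[2]),r.round(1).tolist())
plan((x[0],x[1],.15),x[2])
```

```text
[ 0.57609139 -0.27404986  0.12397099] 7.103014701350347 [[0.5, -0.4], [0.1, 4.3], [0.5, -0.2], [0.0, 1.6], [-1.3, -0.0], [-0.1, -0.8], [0.9, -0.1], [-2.6, -0.7]]
pos [ 0.561  -0.2923  0.2491] yaw 6.7 tilt [-0.0012 -0.0005] -> xyz [ 0.0172 -0.0164  0.0991] rv [ 0.0004  0.0012 -0.0071]
```

View pics/w1c.png

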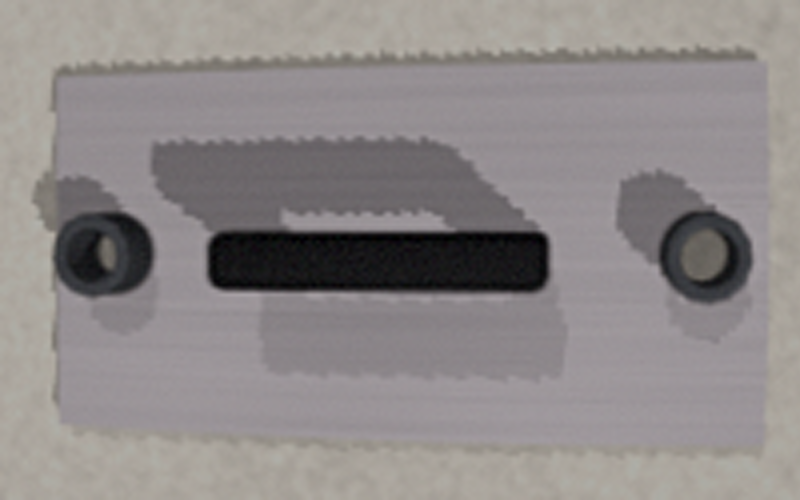

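Emit:
move_arm([
  {"xyz": [0.009,-0.009,0.05],"delta_rot": [0,0,0]},
  {"xyz": [0.0172,-0.017,0.1],"delta_rot": [0,0,-0.004]},
  {"xyz": [0.0172,-0.017,0.12],"delta_rot": [0,0,-0.004]},
  {"xyz": [0.0172,-0.017,0.12],"delta_rot": [0,0,-0.004]},
  {"xyz": [0.0172,-0.017,0.12],"delta_rot": [0,0,-0.004]},
  {"xyz": [0.0172,-0.017,0.12],"delta_rot": [0,0,-0.004]},
])

```text
clock: 2.2
position: [0.5773, -0.2731, 0.1309]
eef_rot: [0.998, 0.061, 0.001, 0.001]
wrist_force: [-1.1, -0.8, 0.8]
opening: 0.0857
```

Run:
```python
from h import *
T,_=snap("wrist","w2.png");plan((.5763,-.2735,.03),.122);print(arm.state()["clock"])
print(proj("wrist",local((.5763,-.2735,.122),[(0,.046,.058),(0,-.046,.058),(0,.09,.03),(0,-.09,.03)]),T))
```

```text
pos [ 0.5773 -0.2729  0.1307] yaw 7.0 tilt [ 0.0017 -0.001 ] -> xyz [-0.0012  0.0003  0.1007] rv [ 0.0012 -0.0015  0.0002]
2.25
[[273.26915894 156.72880165]
 [273.1907544  280.02549803]
 [273.31004168  93.8338724 ]
 [273.16816645 307.90344931]]
```

View pics/w2.png

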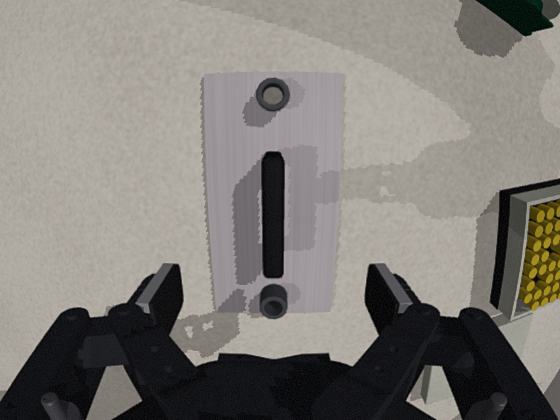

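Emit:
move_arm([
  {"xyz": [-0.001,0,0.04],"delta_rot": [0,0,0]},
  {"xyz": [-0.001,-0.001,0.075],"delta_rot": [0.001,-0.0015,0]},
  {"xyz": [-0.001,-0.001,0.095],"delta_rot": [0.001,-0.0015,0]},
  {"xyz": [-0.001,-0.001,0.1],"delta_rot": [0.001,-0.0015,0]},
  {"xyz": [-0.001,-0.001,0.1],"delta_rot": [0.001,-0.0015,0]},
  {"xyz": [-0.001,-0.001,0.1],"delta_rot": [0.001,-0.0015,0]},
])

```text
clock: 3.0
position: [0.5765, -0.2717, 0.0307]
eef_rot: [0.998, 0.061, 0.0, -0.0]
wrist_force: [-0.4, 0.3, 0.7]
opening: 0.0853
```

Run:
```python
from h import *
snap("wrist","w3.png");plan((.5763,-.2735,.03),.122);s=arm.state();print(s["wrist_force"],s["clock"])
```

```text
pos [ 0.5764 -0.2717  0.0306] yaw 7.04 tilt [-0.0001  0.0001] -> xyz [-0.0003  0.0018  0.0006] rv [-0.0001  0.      0.0008]
[ 0.32991876 -0.67312217 -0.954149  ] 3.05
```

View pics/w3.png

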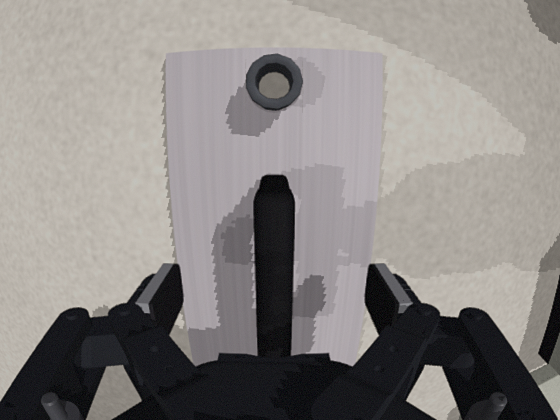

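Emit:
move_arm([
  {"xyz": [0,0,0],"delta_rot": [0,0,0]},
  {"xyz": [0,0,0],"delta_rot": [0,0,0]},
  {"xyz": [0,0,0],"delta_rot": [0,0,0]},
  {"xyz": [0,0,0],"delta_rot": [0,0,0]},
  {"xyz": [0,0,0],"delta_rot": [0,0,0]},
  {"xyz": [0,0,0],"delta_rot": [0,0,0]},
], grip=0)

```text
clock: 3.8
position: [0.576, -0.2714, 0.0297]
eef_rot: [0.998, 0.061, -0.001, -0.0]
wrist_force: [-0.5, -0.3, 3.8]
opening: 0.0148
```

Run:
```python
from h import *
snap("wrist","w4.png");plan((.5763,-.2735,.06),.122);s=arm.state();print(s["wrist_force"],s["moment"],s["clock"],s["opening"])
```

```text
pos [ 0.576  -0.2714  0.0297] yaw 7.05 tilt [-0.0013  0.0006] -> xyz [ 0.      0.0021 -0.0303] rv [-0.0008  0.0012  0.0011]
[0.05260427 0.34593917 4.11027285] [ 0.05257638  0.08053931 -0.0178488 ] 3.85 0.014995898032375757
```

View pics/w4.png

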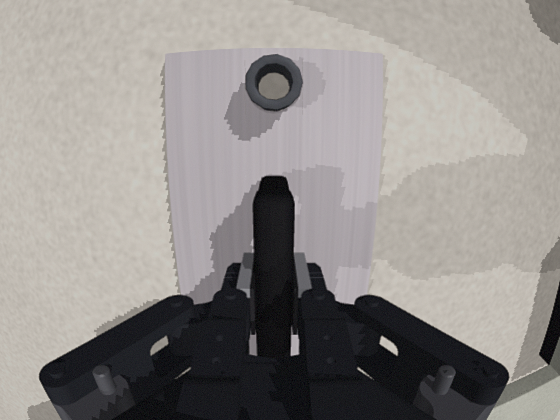

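Emit:
move_arm([
  {"xyz": [0,0,-0.01],"delta_rot": [0,0,0]},
  {"xyz": [0,0,-0.03],"delta_rot": [0,0,0]},
  {"xyz": [0,0,-0.06],"delta_rot": [0,0,0]},
  {"xyz": [0,0,-0.06],"delta_rot": [0,0,0]},
  {"xyz": [0,0,-0.06],"delta_rot": [0,0,0]},
  {"xyz": [0,0,-0.06],"delta_rot": [0,0,0]},
])

```text
clock: 4.6
position: [0.5753, -0.2713, 0.0886]
eef_rot: [0.998, 0.061, -0.002, -0.001]
wrist_force: [-0.8, 0.4, -3.6]
opening: 0.0153
```

Run:
```python
from h import *
snap("wrist","w5.png");snap("scene","s5.png");plan((.5763,-.2735,.36),.122);s=arm.state();print(s["wrist_force"],s["moment"],s["clock"],s["opening"])
```

```text
pos [ 0.5755 -0.2712  0.0886] yaw 7.05 tilt [-0.003   0.0013] -> xyz [-2.000e-04  1.900e-03 -2.714e-01] rv [-0.0017  0.0028  0.0011]
[-0.18463949 -0.61924446 -3.17521142] [-0.07789179 -0.04368727 -0.06018973] 4.7 0.014876385683810221
```

View pics/w5.png

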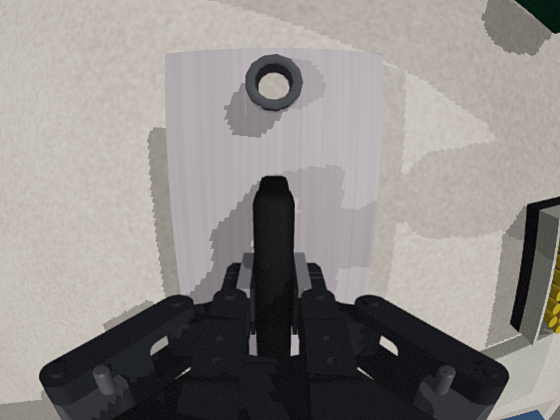

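View pics/s5.png

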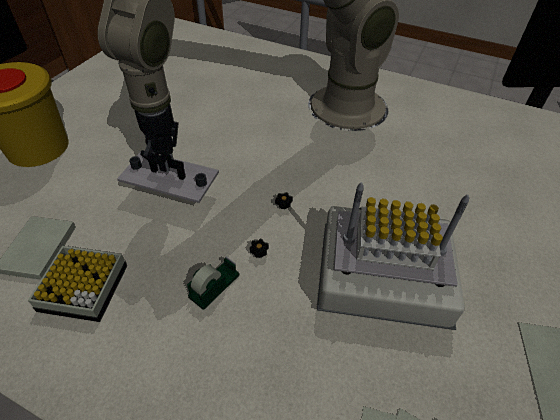

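Emit:
move_arm([
  {"xyz": [0,0,-0.04],"delta_rot": [0,0,0]},
  {"xyz": [0,0,-0.09],"delta_rot": [0,0,0]},
  {"xyz": [0,0,-0.14],"delta_rot": [0,0,0]},
  {"xyz": [0,0,-0.19],"delta_rot": [0,0,0]},
  {"xyz": [0,0,-0.24],"delta_rot": [0,0,0]},
  {"xyz": [0,0,-0.272],"delta_rot": [-0.002,0.003,0]},
  {"xyz": [0,0,-0.272],"delta_rot": [-0.002,0.003,0]},
  {"xyz": [0,0,-0.272],"delta_rot": [-0.002,0.003,0]},
])

```text
clock: 5.7
position: [0.5756, -0.2715, 0.3596]
eef_rot: [0.998, 0.062, -0.0, -0.0]
wrist_force: [-0.4, 0.4, -3.0]
opening: 0.0153
```

Run:
```python
from h import *
# bush in tool frame
f=lambda y:proj("wrist",np.array([[0,y-.09,0.]]),np.eye(4))[0]
for y in(-.004,-.002,0,.002,.004):print(y,f(y).round(1))
plan((.5815,.2840,.36),.3115);print(arm.state()["clock"],arm.state()["wrist_force"])
```

```text
-0.004 [275.8  68.3]
-0.002 [275.8  72.7]
0 [275.8  77.2]
0.002 [275.8  81.7]
0.004 [275.8  86.1]
pos [ 0.5756 -0.2715  0.3596] yaw 7.06 tilt [-0.0009 -0.    ] -> xyz [ 7.410e-02 -5.506e-01 -4.000e-04] rv [-0.0002  0.0009 -0.1884]
5.7 [-0.39261989  0.40609516 -2.95173555]
```

Emit:
move_arm([
  {"xyz": [0.005,-0.03,0],"delta_rot": [0,0,0]},
  {"xyz": [0.012,-0.085,0],"delta_rot": [0,0,-0.03]},
  {"xyz": [0.02,-0.145,0],"delta_rot": [0,0,-0.05]},
  {"xyz": [0.028,-0.205,0],"delta_rot": [0,0,-0.07]},
  {"xyz": [0.036,-0.265,0],"delta_rot": [0,0,-0.09]},
  {"xyz": [0.044,-0.325,0],"delta_rot": [0,0,-0.11]},
  {"xyz": [0.052,-0.385,0],"delta_rot": [0,0,-0.13]},
  {"xyz": [0.06,-0.44,0],"delta_rot": [0,0,-0.15]},
])

```text
clock: 6.7
position: [0.581, 0.1742, 0.3589]
eef_rot: [0.991, 0.137, -0.001, 0.001]
wrist_force: [0.8, -0.5, -3.8]
opening: 0.0146
```

Run:
```python
from h import *
snap("wrist","w6.png");plan((.5815,.2860,.36),.3115);print(arm.state()["clock"],arm.state()["wrist_force"])
```

```text
pos [0.5796 0.1836 0.3593] yaw 16.26 tilt [-0.0013  0.0051] -> xyz [ 0.0305 -0.0978 -0.0001] rv [-0.0052 -0.0002 -0.0277]
6.75 [ 0.29141321  8.8398181  -3.0798603 ]
```

View pics/w6.png

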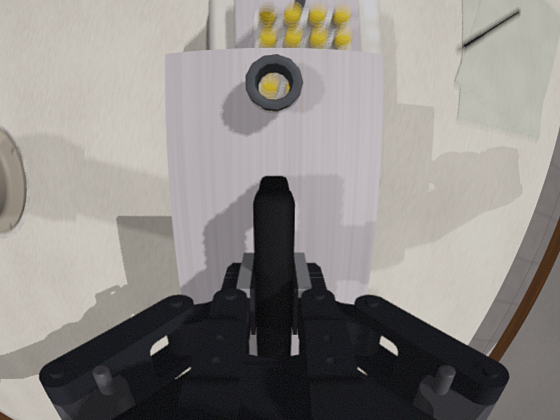

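Emit:
move_arm([
  {"xyz": [0,0,0],"delta_rot": [0,0,0]},
  {"xyz": [0,0,0],"delta_rot": [0,0,0]},
  {"xyz": [0,0,0],"delta_rot": [0,0,0]},
  {"xyz": [0,0,0],"delta_rot": [0,0,0]},
])

```text
clock: 7.25
position: [0.5821, 0.1712, 0.361]
eef_rot: [0.991, 0.135, 0.001, 0.001]
wrist_force: [-0.8, -0.3, -3.4]
opening: 0.0147
```

Run:
```python
from h import *
T,_=snap("wrist","w7.png");plan((.5815,.2860,.36),.3115);print(arm.state()["clock"],arm.state()["wrist_force"],arm.state()["joint_velocities"].round(3))
print(proj("wrist",local((.5815,.284,.3115),[(0,.09,.275),(0,.09,.2)]),T))
```

```text
pos [0.5821 0.1714 0.3611] yaw 15.56 tilt [ 0.0016 -0.0011] -> xyz [ 0.0302 -0.1105  0.001 ] rv [ 0.0015 -0.0012 -0.0399]
7.3 [-0.14439305  0.01058715 -2.94044677] [-0.004 -0.001 -0.002 -0.005 -0.002  0.002  0.   ]
[[310.82230007 -45.61064592]
 [302.35734077 -10.33409791]]
```

View pics/w7.png

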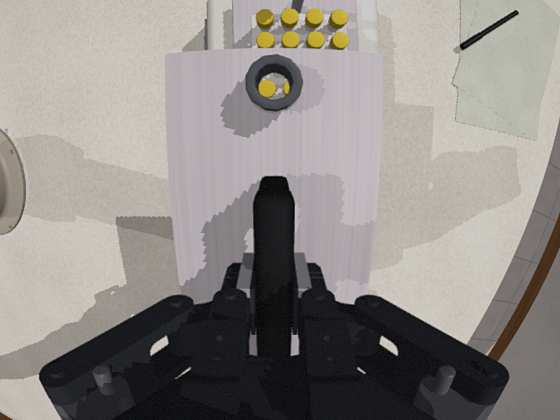

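Emit:
move_arm([
  {"xyz": [0.008,-0.025,0],"delta_rot": [0,0,-0.01]},
  {"xyz": [0.018,-0.06,0],"delta_rot": [0,0,-0.02]},
  {"xyz": [0.025,-0.09,0],"delta_rot": [0,0,-0.03]},
  {"xyz": [0.03,-0.105,0],"delta_rot": [0,0,-0.04]},
  {"xyz": [0.0302,-0.1105,0.001],"delta_rot": [0,0,-0.04]},
  {"xyz": [0.0302,-0.1105,0.001],"delta_rot": [0,0,-0.04]},
  {"xyz": [0.0302,-0.1105,0.001],"delta_rot": [0,0,-0.04]},
  {"xyz": [0.0302,-0.1105,0.001],"delta_rot": [0,0,-0.04]},
])

```text
clock: 8.3
position: [0.5815, 0.286, 0.3601]
eef_rot: [0.988, 0.155, 0.001, 0.001]
wrist_force: [0.7, -0.9, -2.9]
opening: 0.0151
```

Run:
```python
from h import *
T,_=snap("wrist","w8.png");snap("top","t8.png");snap("scene","s8.png");plan((.5815,.2860,.36),.3115);print(arm.state()["clock"],arm.state()["wrist_force"],arm.state()["joint_velocities"].round(3))
print(proj("wrist",local((.5815,.284,.3115),[(0,.09,.275),(0,.09,.2)]),T))
for n,a in(("top",(95,140,255,260)),("scene",(300,90,500,240)),("wrist",(180,0,380,150))):
    im=cv2.imread("pics/%s8.png"%n[0]);x0,y0,x1,y1=a
    cv2.imwrite("pics/%s8c.png"%n[0],cv2.convertScaleAbs(cv2.resize(im[y0:y1,x0:x1],None,fx=4,fy=4,interpolation=cv2.INTER_CUBIC),alpha=1.4,beta=20))
```

```text
pos [0.5814 0.2865 0.3601] yaw 17.9 tilt [ 0.0017 -0.0009] -> xyz [-0.      0.0006  0.0001] rv [ 0.0014 -0.0014  0.0009]
8.45 [ 0.07096268  0.28430017 -3.0933957 ] [-0.003  0.003 -0.003 -0.002  0.     0.002 -0.   ]
[[273.98345394  94.75237955]
 [273.82046972 100.21422134]]
```

View pics/w8c.png

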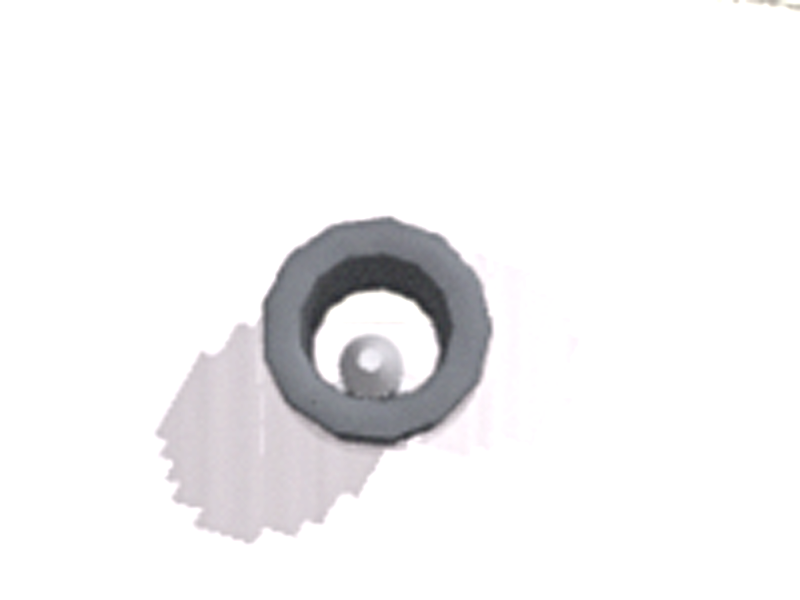

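View pics/t8c.png

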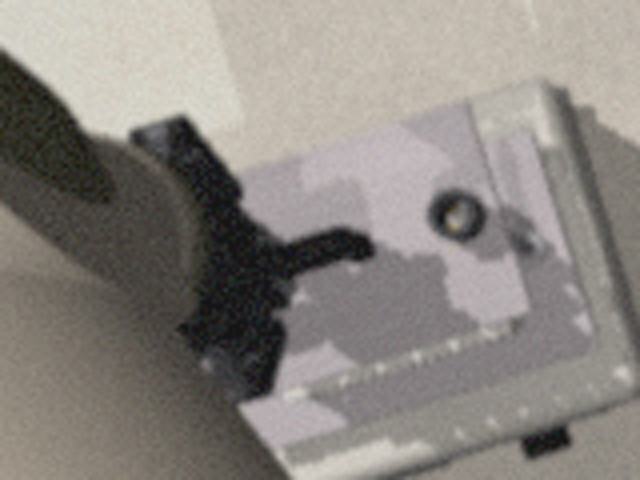

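View pics/s8c.png

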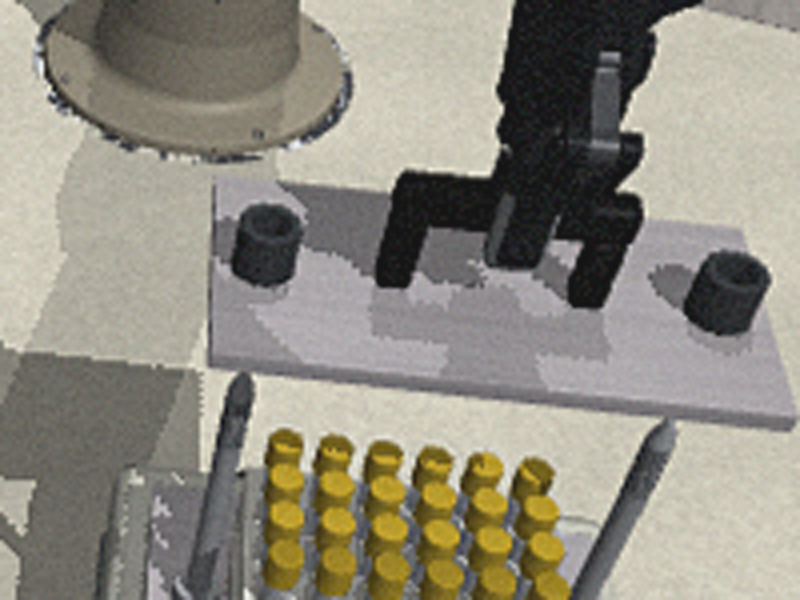

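Run:
```python
from h import *
T=np.load("pics/w8.npy");z=T[2,3]
def xyz_at(n,pix,zz,T=None,x0=(.58,.28)):
    return least_squares(lambda p:proj(n,np.array([[p[0],p[1],zz]]),T)[0]-pix,x0).x
b=xyz_at("wrist",(274.25,82.5),z,T);t=xyz_at("wrist",(272.75,89.5),.275,T)
print("wrist bush+",b,"tip+",t,"tip-bush mm",(t-b)*1e3, "in tool",(T[:2,:2].T@(t-b))*1e3)
sb=[xyz_at("scene",p,z) for p in((483.75,157.5),(367,145.2))];
for tips in([(466.7,196.3),(360.9,184.2)],[(465.5,195.5),(359,183.5)]):
    st=[xyz_at("scene",p,.275) for p in tips]
    for q in(sb,st):
        d=q[0]-q[1];print("len",np.linalg.norm(d),"yaw",np.degrees(np.arctan2(-d[0],d[1])),"mid",(q[0]+q[1])/2,q[0],q[1])
print("top bush-",xyz_at("top",(209.5,194.25),z), "expected from tool", local((*T[:2,3],np.arctan2(T[1,0],T[0,0])),[(0,-.09,0),(0,.09,0)]))
```

```text
wrist bush+ [0.55397523 0.36931031] tip+ [0.55196446 0.37294137] tip-bush mm [-2.0107752   3.63105765] in tool [-0.80040177 -4.07272505]
len 0.1801280241713421 yaw 17.69081719685275 mid [0.58176855 0.2838628 ] [0.55439986 0.3696677 ] [0.60913723 0.1980579 ]
len 0.178672709188418 yaw 17.602124172463093 mid [0.58261767 0.2874498 ] [0.55560189 0.37260338] [0.60963345 0.20229622]
len 0.1801280241713421 yaw 17.69081719685275 mid [0.58176855 0.2838628 ] [0.55439986 0.3696677 ] [0.60913723 0.1980579 ]
len 0.1802266792377197 yaw 17.733539058083363 mid [0.58204037 0.28461813] [0.55459268 0.37044959] [0.60948805 0.19878668]
top bush- [0.60761426 0.19342174] expected from tool [[0.60911854 0.20029047 0.        ]
 [0.55392009 0.37161803 0.        ]]
```

Emit:
move_arm([
  {"xyz": [0,-0.003,0.01],"delta_rot": [0,0,0]},
  {"xyz": [-0.0005,-0.004,0.025],"delta_rot": [0.001,-0.001,0]},
  {"xyz": [-0.0005,-0.004,0.038],"delta_rot": [0.001,-0.001,0]},
  {"xyz": [-0.0005,-0.004,0.045],"delta_rot": [0.001,-0.001,0]},
  {"xyz": [-0.0005,-0.004,0.045],"delta_rot": [0.001,-0.001,0]},
  {"xyz": [-0.0005,-0.004,0.045],"delta_rot": [0.001,-0.001,0]},
])

```text
clock: 9.2
position: [0.5798, 0.2908, 0.3153]
eef_rot: [0.988, 0.156, 0.0, -0.0]
wrist_force: [0.1, 0.3, -4.1]
opening: 0.0149
```

Run:
```python
from h import *
T,_=snap("wrist","w9.png");snap("scene","s9.png");plan((.5815,.2860,.305),.3115);print(arm.state()["clock"],arm.state()["wrist_force"],arm.state()["joint_velocities"].round(3))
for n,a,k in(("scene",(320,110,500,230),4.4),("wrist",(225,40,325,120),8)):
    im=cv2.imread("pics/%s9.png"%n[0]);x0,y0,x1,y1=a
    cv2.imwrite("pics/%s9c.png"%n[0],cv2.convertScaleAbs(cv2.resize(im[y0:y1,x0:x1],None,fx=k,fy=k,interpolation=cv2.INTER_CUBIC),alpha=1.2,beta=10))
```

```text
pos [0.5798 0.2907 0.3156] yaw 17.93 tilt [0.0011 0.0002] -> xyz [0.0002 0.005  0.0106] rv [ 0.0001 -0.0011  0.0014]
9.3 [ 0.38376879 -0.04523862 -3.36035612] [ 0.001 -0.001 -0.     0.001 -0.001  0.001 -0.   ]
```

View pics/w9c.png

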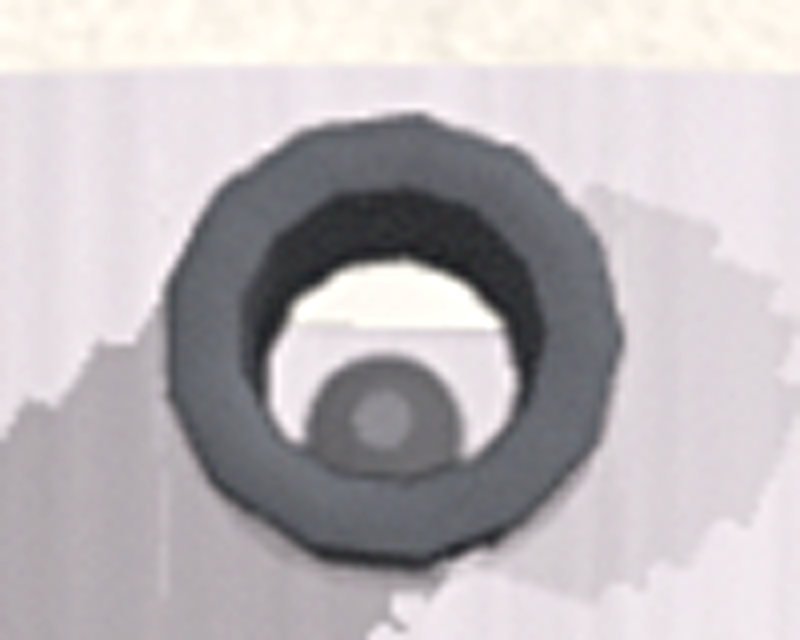

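View pics/s9c.png

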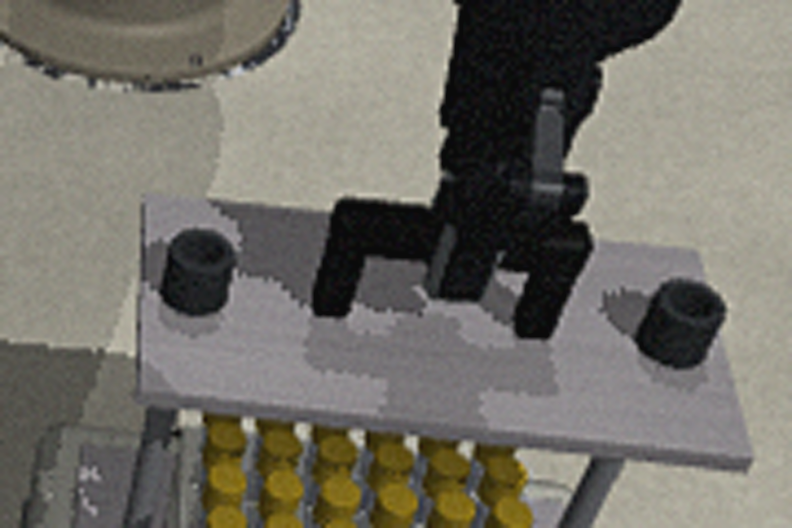

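Run:
```python
from h import *
T=np.load("pics/w9.npy");z=T[2,3]
def xyz_at(n,pix,zz,T=None,x0=(.58,.28)):
    return least_squares(lambda p:proj(n,np.array([[p[0],p[1],zz]]),T)[0]-pix,x0).x
b=xyz_at("wrist",(274.2,81.65),z,T);t=xyz_at("wrist",(272.9,92.25),.275,T)
lo=xyz_at("wrist",(225+393/8,40+385/8),z-.03,T)  # visible lower hole: bottom mouth; x 265-522, top 255
print("tool", (T[:2,:2].T@(t-b))*1e3, b,t)
# predicted lower-mouth circle and upper
a=np.linspace(0,2*np.pi,8,endpoint=False)
for zz in(z,z-.03):
  c=proj("wrist",np.c_[b[0]+.008*np.cos(a),b[1]+.008*np.sin(a),np.full(8,zz)],T); print(((c-[225,40])*8).round().astype(int).tolist())
print(((proj("wrist",[[b[0],b[1],.275]],T)-[225,40])*8).round())
```

```text
tool [-0.63398136  1.5887322 ] [0.55197541 0.37445242] [0.55186139 0.37274567]
[[534, 379], [525, 269], [439, 198], [326, 207], [253, 290], [262, 399], [348, 470], [461, 462]]
[[509, 420], [502, 329], [430, 270], [337, 277], [276, 346], [284, 437], [355, 496], [448, 489]]
[[392. 396.]]
```

Emit:
move_arm([
  {"xyz": [-0.0003,0.001,0.001],"delta_rot": [0,0,0]},
  {"xyz": [-0.0006,0.0016,0.004],"delta_rot": [0,-0.001,0]},
  {"xyz": [-0.0006,0.0016,0.007],"delta_rot": [0,-0.001,0]},
  {"xyz": [-0.0006,0.0016,0.01],"delta_rot": [0,-0.001,0]},
  {"xyz": [-0.0006,0.0016,0.012],"delta_rot": [0,-0.001,0]},
  {"xyz": [-0.0006,0.0016,0.014],"delta_rot": [0,-0.001,0]},
  {"xyz": [-0.0006,0.0016,0.014],"delta_rot": [0,-0.001,0]},
])

```text
clock: 10.18
position: [0.5794, 0.2888, 0.3008]
eef_rot: [0.988, 0.156, -0.0, 0.0]
wrist_force: [-0.3, -0.7, -4.3]
opening: 0.0151
```

Run:
```python
from h import *
T,_=snap("wrist","w10.png");plan((.5815,.2860,.300),.3115);s=arm.state();print(s["clock"],s["wrist_force"],s["moment"])
x0,y0,x1,y1=225,40,325,120
im=cv2.imread("pics/w10.png")
cv2.imwrite("pics/w10c.png",cv2.convertScaleAbs(cv2.resize(im[y0:y1,x0:x1],None,fx=8,fy=8,interpolation=cv2.INTER_CUBIC),alpha=1.2,beta=10))
```

```text
pos [0.5795 0.2888 0.301 ] yaw 17.94 tilt [-0.0007 -0.0005] -> xyz [0.001  0.0033 0.001 ] rv [0.0003 0.0008 0.0016]
10.225 [-0.12566159 -0.08691621 -3.30690949] [-0.01998279 -0.00157131  0.06069766]
```

View pics/w10c.png

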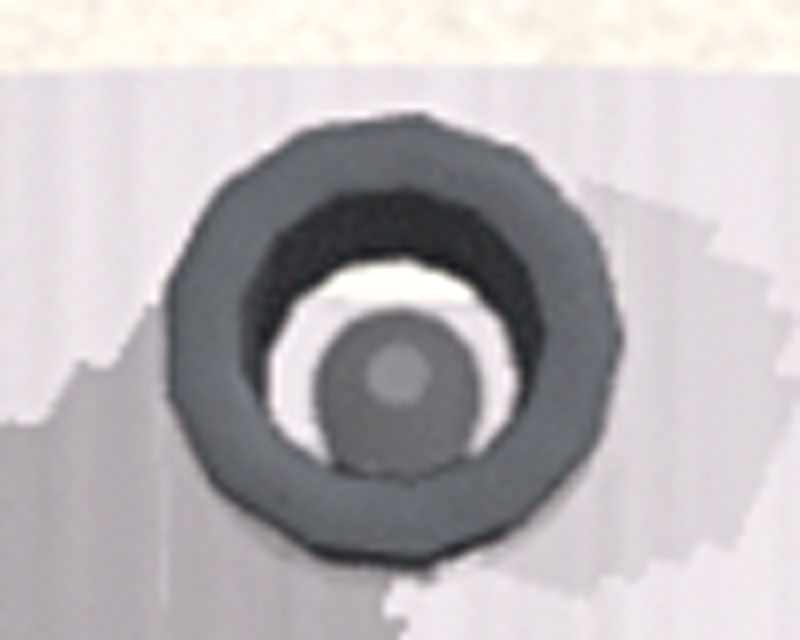

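Emit:
move_arm([
  {"xyz": [0.0003,0,0.003],"delta_rot": [0,0.001,0]},
  {"xyz": [0.0003,0,0.006],"delta_rot": [0,0.001,0]},
  {"xyz": [0.0003,0,0.009],"delta_rot": [0,0.001,0]},
  {"xyz": [0.0003,0,0.012],"delta_rot": [0,0.001,0]},
  {"xyz": [0.0003,0,0.015],"delta_rot": [0,0.001,0]},
  {"xyz": [0.0003,0,0.018],"delta_rot": [0,0.001,0]},
  {"xyz": [0.0003,0,0.021],"delta_rot": [0,0.001,0]},
  {"xyz": [0.0003,0,0.021],"delta_rot": [0,0.001,0]},
])

```text
clock: 11.22
position: [0.5797, 0.2888, 0.2797]
eef_rot: [0.988, 0.156, -0.0, 0.0]
wrist_force: [-1.0, -0.1, -3.6]
opening: 0.0152
```

Run:
```python
from h import *
T,_=snap("wrist","w11.png");snap("scene","s11.png");plan((.5795,.2888,.230),.313);s=arm.state();print(s["clock"],s["wrist_force"],s["moment"])
x0,y0,x1,y1=225,40,325,120
im=cv2.imread("pics/w11.png")
cv2.imwrite("pics/w11c.png",cv2.convertScaleAbs(cv2.resize(im[y0:y1,x0:x1],None,fx=8,fy=8,interpolation=cv2.INTER_CUBIC),alpha=1.2,beta=10))
im=cv2.imread("pics/s11.png")[120:250,310:490]
cv2.imwrite("pics/s11c.png",cv2.convertScaleAbs(cv2.resize(im,None,fx=4.4,fy=4.4,interpolation=cv2.INTER_CUBIC),alpha=1.2,beta=10))
```

```text
pos [0.5798 0.2889 0.28  ] yaw 17.94 tilt [ 0.0004 -0.0001] -> xyz [-0.0003  0.      0.05  ] rv [ 0.0003 -0.0003  0.    ]
11.325 [ 0.61597623  0.07280077 -3.09619111] [ 0.07151372 -0.05565508  0.00213299]
```

View pics/w11c.png

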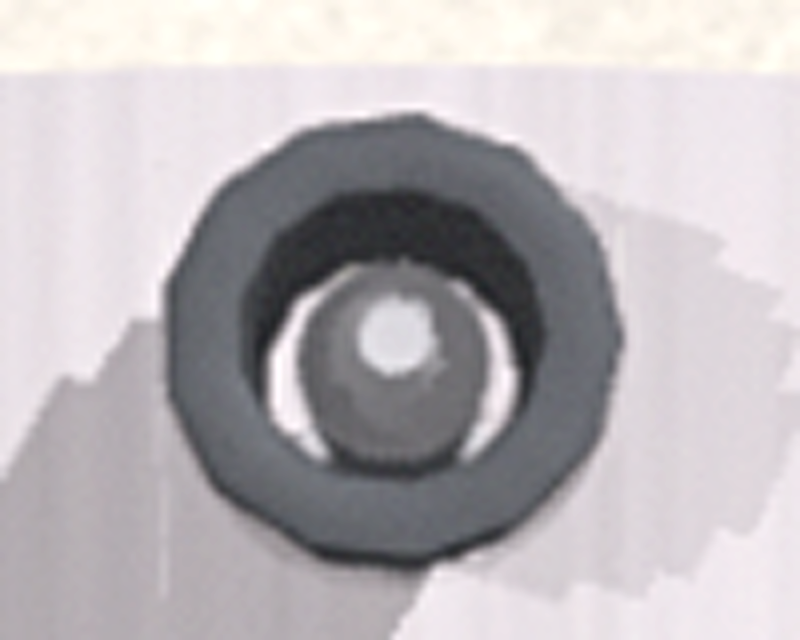

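View pics/s11c.png

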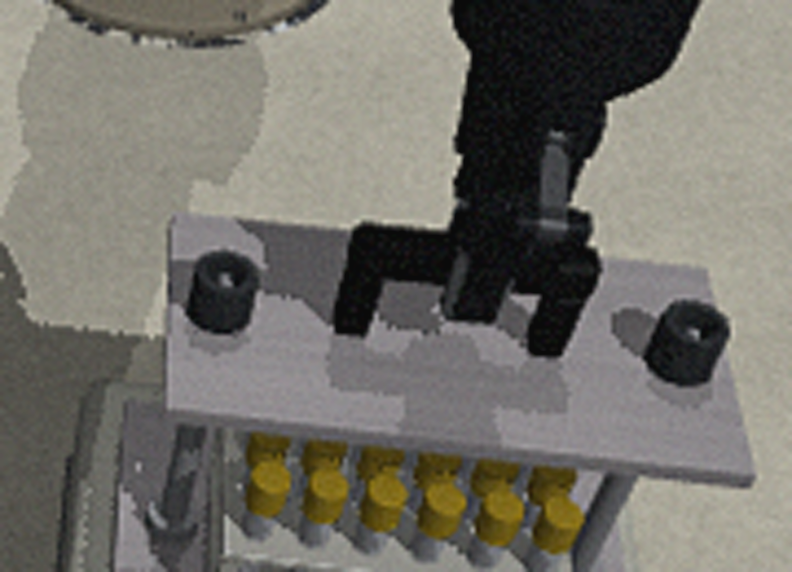

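Emit:
move_arm([
  {"xyz": [0,0,0.004],"delta_rot": [0,0,0]},
  {"xyz": [0,0,0.009],"delta_rot": [0,0,0]},
  {"xyz": [0,0,0.014],"delta_rot": [0,0,0]},
  {"xyz": [0,0,0.019],"delta_rot": [0,0,0]},
  {"xyz": [0,0,0.023],"delta_rot": [0,0,0]},
  {"xyz": [0,0,0.025],"delta_rot": [0,0,0]},
  {"xyz": [0,0,0.025],"delta_rot": [0,0,0]},
])

```text
clock: 12.2
position: [0.5797, 0.289, 0.2549]
eef_rot: [0.988, 0.156, 0.0, 0.0]
wrist_force: [0.1, -0.6, -4.0]
opening: 0.0148
```

Emit:
move_arm([
  {"xyz": [0,0,0.003],"delta_rot": [0,0,0]},
  {"xyz": [0,0,0.007],"delta_rot": [0,0,0]},
  {"xyz": [0,0,0.011],"delta_rot": [0,0,0]},
  {"xyz": [0,0,0.015],"delta_rot": [0,0,0]},
  {"xyz": [0,0,0.018],"delta_rot": [0,0,0]},
  {"xyz": [0,0,0.02],"delta_rot": [0,0,0]},
  {"xyz": [0,0,0.02],"delta_rot": [0,0,0]},
])

```text
clock: 13.08
position: [0.5797, 0.2889, 0.2348]
eef_rot: [0.988, 0.156, 0.0, 0.0]
wrist_force: [0.1, 0.2, -3.4]
opening: 0.0156
```

Run:
```python
from h import *
snap("scene","s12.png");snap("wrist","w12.png");plan((.5795,.2888,.230),.313);s=arm.state();print(s["clock"],s["wrist_force"],s["moment"])
im=cv2.imread("pics/s12.png")[130:270,310:490]
cv2.imwrite("pics/s12c.png",cv2.convertScaleAbs(cv2.resize(im,None,fx=4,fy=4,interpolation=cv2.INTER_CUBIC),alpha=1.2,beta=10))
```

```text
pos [0.5798 0.289  0.2351] yaw 17.93 tilt [ 0.0004 -0.0001] -> xyz [-0.0004  0.0001  0.0051] rv [ 0.0002 -0.0004  0.    ]
13.175 [-0.69978446 -0.20313704 -3.35231659] [ 0.00124745 -0.03149126 -0.01797126]
```

View pics/s12c.png

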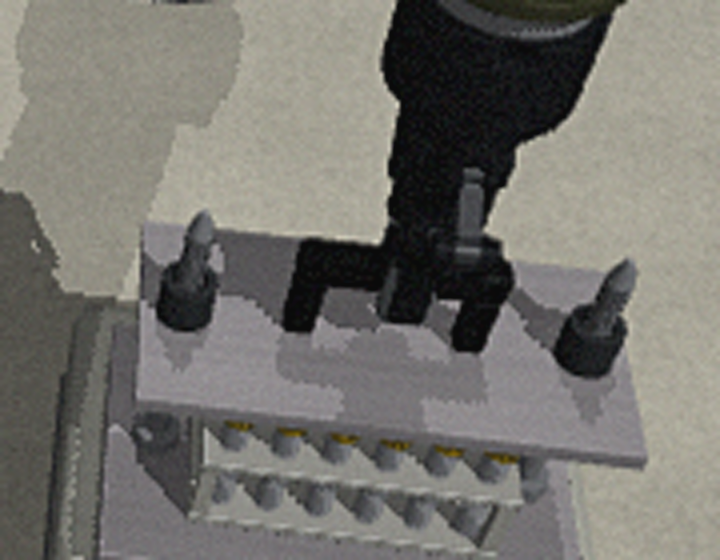

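Emit:
move_arm([
  {"xyz": [0,0,0.001],"delta_rot": [0,0,0]},
  {"xyz": [0,0,0.002],"delta_rot": [0,0,0]},
  {"xyz": [0,0,0.003],"delta_rot": [0,0,0]},
  {"xyz": [0,0,0.004],"delta_rot": [0,0,0]},
  {"xyz": [0,0,0.004],"delta_rot": [0,0,0]},
  {"xyz": [0,0,0.004],"delta_rot": [0,0,0]},
])

```text
clock: 13.92
position: [0.5798, 0.2889, 0.231]
eef_rot: [0.988, 0.156, 0.0, 0.0]
wrist_force: [-0.5, 0.2, -3.1]
opening: 0.0147
```

Emit:
move_arm([
  {"xyz": [0,0,0.0005],"delta_rot": [0,0,0]},
  {"xyz": [0,0,0.0005],"delta_rot": [0,0,0]},
  {"xyz": [0,0,0.0005],"delta_rot": [0,0,0]},
])

```text
clock: 14.3
position: [0.5798, 0.2889, 0.2305]
eef_rot: [0.988, 0.156, 0.0, 0.0]
wrist_force: [1.0, 0.3, -3.9]
opening: 0.015
```

Emit:
move_arm([
  {"xyz": [0,0,0.0005],"delta_rot": [0,0,0]},
  {"xyz": [0,0,0.0005],"delta_rot": [0,0,0]},
  {"xyz": [0,0,0.0005],"delta_rot": [0,0,0]},
])

```text
clock: 14.68
position: [0.5798, 0.2889, 0.23]
eef_rot: [0.988, 0.156, 0.0, 0.0]
wrist_force: [0.7, 0.0, -2.8]
opening: 0.0152
```

Emit:
move_arm([
  {"xyz": [0,0,0.0005],"delta_rot": [0,0,0]},
  {"xyz": [0,0,0.0005],"delta_rot": [0,0,0]},
  {"xyz": [0,0,0.0005],"delta_rot": [0,0,0]},
])

```text
clock: 15.05
position: [0.5798, 0.289, 0.2297]
eef_rot: [0.988, 0.156, 0.0, 0.0]
wrist_force: [0.1, -0.9, -0.6]
opening: 0.015
```

Emit:
move_arm([
  {"xyz": [0,0,0.0005],"delta_rot": [0,0,0]},
  {"xyz": [0,0,0.0005],"delta_rot": [0,0,0]},
  {"xyz": [0,0,0.0005],"delta_rot": [0,0,0]},
])

```text
clock: 15.42
position: [0.5799, 0.2889, 0.2297]
eef_rot: [0.988, 0.156, 0.0, 0.0]
wrist_force: [-1.3, -1.9, 5.2]
opening: 0.0155
```

Run:
```python
from h import *
snap("scene","s13.png");plan((.5795,.2888,.230),.313);s=arm.state();print(s["clock"],s["wrist_force"],s["moment"])
im=cv2.imread("pics/s13.png")[130:270,310:490]
cv2.imwrite("pics/s13c.png",cv2.convertScaleAbs(cv2.resize(im,None,fx=4,fy=4,interpolation=cv2.INTER_CUBIC),alpha=1.2,beta=10))
```

```text
pos [0.5799 0.289  0.2297] yaw 17.93 tilt [ 0.001  -0.0001] -> xyz [-0.0004  0.     -0.0003] rv [ 0.0004 -0.0009 -0.    ]
15.475 [-1.37336275 -2.16174504  4.31431539] [-0.38711239  0.5291811   0.04053168]
```

View pics/s13c.png

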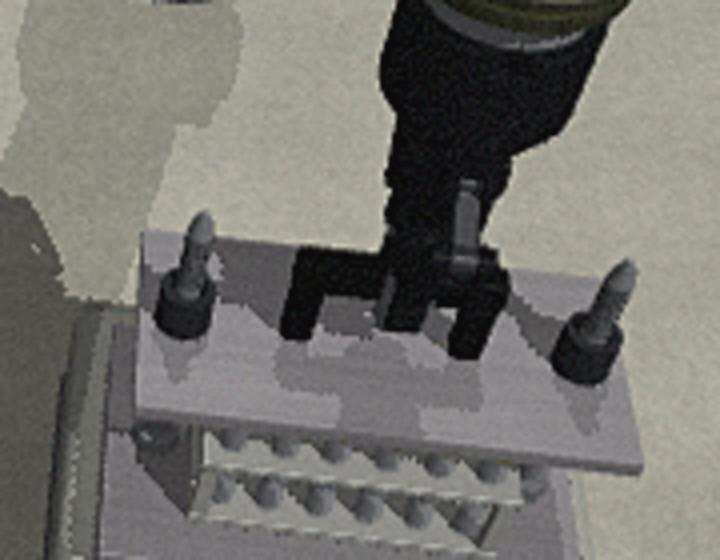

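Emit:
move_arm([
  {"xyz": [0,0,0],"delta_rot": [0,0,0]},
  {"xyz": [0,0,0],"delta_rot": [0,0,0]},
  {"xyz": [0,0,0],"delta_rot": [0,0,0]},
  {"xyz": [0,0,0],"delta_rot": [0,0,0]},
  {"xyz": [0,0,0],"delta_rot": [0,0,0]},
  {"xyz": [0,0,0],"delta_rot": [0,0,0]},
], grip=1)

```text
clock: 16.23
position: [0.5798, 0.2889, 0.229]
eef_rot: [0.988, 0.156, 0.0, 0.0]
wrist_force: [0.5, -0.8, 0.0]
opening: 0.0853
```

Run:
```python
from h import *
snap("wrist","w14.png");plan((.5795,.2888,.35),.313);s=arm.state();print(s["clock"],s["wrist_force"],s["opening"])
```

```text
pos [0.5798 0.289  0.229 ] yaw 17.94 tilt [ 0.0003 -0.0002] -> xyz [-3.00e-04  1.00e-04 -1.21e-01] rv [ 0.0003 -0.0003  0.0001]
16.275 [ 0.68487819 -0.08512457 -1.34870826] 0.08543375903038644
```

View pics/w14.png

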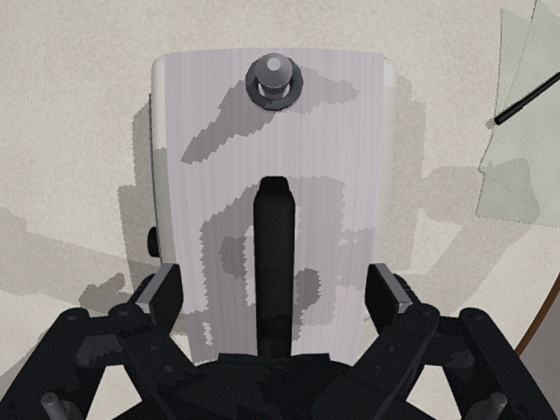

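Fingers are clear of the bar on both sides; retreating straight up, then sideways for a clear view.

Emit:
move_arm([
  {"xyz": [0,0,-0.015],"delta_rot": [0,0,0]},
  {"xyz": [0,0,-0.04],"delta_rot": [0,0,0]},
  {"xyz": [0,0,-0.08],"delta_rot": [0,0,0]},
  {"xyz": [0,0,-0.12],"delta_rot": [0,0,0]},
  {"xyz": [0,0,-0.16],"delta_rot": [0,0,0]},
  {"xyz": [0,0,-0.17],"delta_rot": [0,0,0]},
  {"xyz": [0,0,-0.17],"delta_rot": [0,0,0]},
])

```text
clock: 17.15
position: [0.5797, 0.289, 0.3999]
eef_rot: [0.988, 0.156, 0.001, -0.0]
wrist_force: [0.3, -0.5, -0.8]
opening: 0.085
```

Emit:
move_arm([
  {"xyz": [0,0.04,0],"delta_rot": [0,0,0]},
  {"xyz": [0,0.09,0],"delta_rot": [0,0,0]},
  {"xyz": [0,0.14,0],"delta_rot": [0,0,0]},
  {"xyz": [0,0.19,0],"delta_rot": [0,0,0]},
  {"xyz": [0,0.24,0],"delta_rot": [0,0,0]},
  {"xyz": [0,0.25,0],"delta_rot": [0,0,0]},
  {"xyz": [0,0.25,0],"delta_rot": [0,0,0]},
  {"xyz": [0,0.25,0],"delta_rot": [0,0,0]},
])

```text
clock: 18.15
position: [0.6561, 0.053, 0.3987]
eef_rot: [0.988, 0.157, -0.0, -0.0]
wrist_force: [-0.1, 1.0, 0.9]
opening: 0.0855
```

Run:
```python
from h import *
snap("scene","s15.png");snap("top","t15.png");s=arm.state();print(s["clock"],s["wrist_force"],s["position"])
im=cv2.imread("pics/s15.png")[130:330,290:490]
cv2.imwrite("pics/s15c.png",cv2.convertScaleAbs(cv2.resize(im,None,fx=3,fy=3,interpolation=cv2.INTER_CUBIC),alpha=1.3,beta=10))
x=(.580,.2872,.3115);L=[(.056,.11,.208),(-.056,.11,.208),(-.056,-.11,.208),(.056,-.11,.208),(0,.09,.23),(0,-.09,.23)]
print(((proj("scene",local(x,L))-[290,130])*3).round().tolist())
```

```text
18.25 [-0.20889422 -0.04030971 -0.8309583 ] [0.65622935 0.05297236 0.3990656 ]
[[542.0, 349.0], [514.0, 209.0], [166.0, 170.0], [159.0, 303.0], [505.0, 248.0], [201.0, 213.0]]
```

View pics/s15c.png

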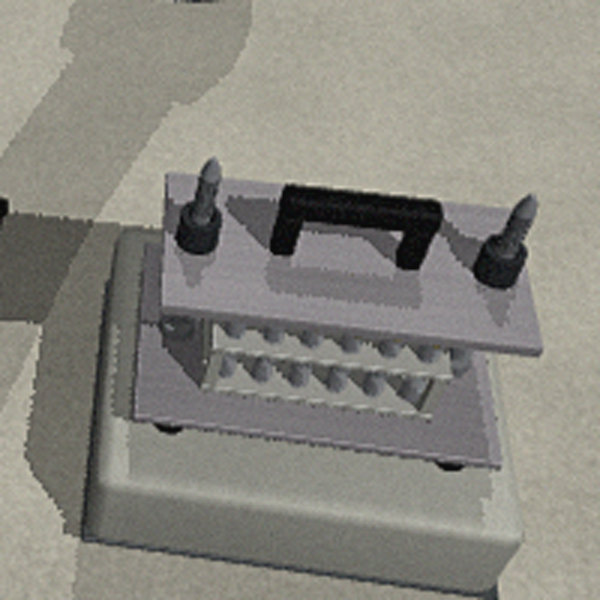

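View pics/t15.png

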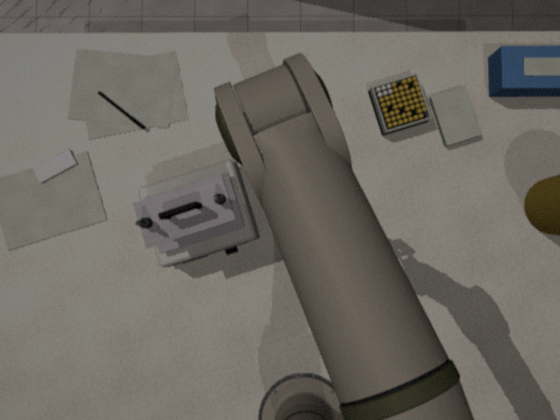

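Run:
```python
from h import *
print(arm.finish_job())
```

```text
the job is handed in; nothing more can be done
None
```

View pics/s15.png

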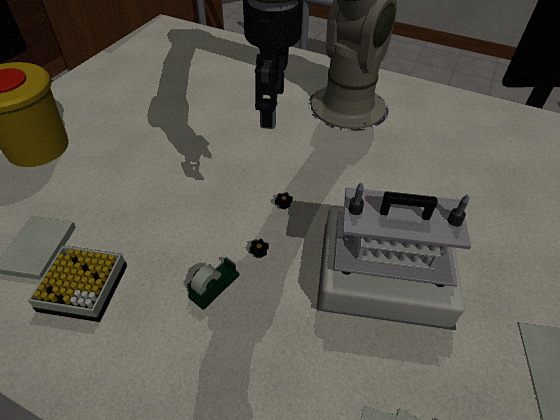

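I gripped the plate by its handle, carried it above the posts, lined up the bushes by looking through one of them, and lowered it over both posts. It met the caps at the expected height (TCP 0.2297 m). I pressed with about 8 N, let go, backed off, and handed the job in at about 18 s.

**Last checks:** In the final pictures both posts stand through their bushes. The plate's four top corners lie within about 1.5 px of where a level plate seated on the caps should appear. The wrist force was back near zero, and the two nuts (scene pixels (283,200) and (259,248)) and the tape dispenser (213,281) are where they began.

**What disagreed:** While hovering, the scene and wrist cameras differed by about 2.5 mm across the plate. I followed the wrist view, and the posts went in with no measurable side force. The small moment at contact suggests the plate touched slightly off-centre first, with about 0.001 rad of tilt. The robot gave no verdict on the job.

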